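# Refit the drying stand's missing peg and tug-test it

## Task

The drying stand's fourth peg is missing and waits in the small wooden block: push it straight down into the stand's empty socket until its collar sits flush and the hidden clip has caught, pressing no harder than about 25 newtons. Then prove that the clip holds it with a steady, straight upward tug of about 8 newtons for about a second, without wrenching it, let the peg settle fully home and upright, and let go. Leave the bottles, tin, cup and scoop where they are.

Things in the scene. Friction and masses are not known exactly. Their poses are not given: they have to be found in the camera images.
- peg: Loose beech peg, about 60 g, upright in the block, round. Origin: centre of the underside of its collar, z up along the peg. Above it: collar of diameter 30, 6 thick, then a plain dowel of diameter 16 (grip here) with its flat top 116 above the origin. Below: boss of diameter 19 down to 8, shank of diameter 12, and a barbed tip.
- peg_collar (a point): Centre of the underside of the peg's collar (origin of peg); the collar is flush when this meets socket_mouth. The barbed tip below it: diameter 18 with a flat shoulder 20.5 below this point, tapering to diameter 8 at its foot 33 below.
- block: Fixed wooden block 70 x 70 x 45 high (origin: centre of its underside) with a 23 hole, 38 deep, in its top; the peg hangs in it with its collar on the block's top and pulls out freely upwards.
- stand: Fixed wooden drying stand, beam 110 (x) by 390 (y) by 45 high, origin on the counter (y -190 to +200). Grey plates 50 x 50, tops 60 above the counter, in a row at y = -140, -35, +60, +155. The one at y -140 is the empty socket; the others carry fixed pegs like the loose one (tops 176 above the counter), those at +60 and +155 with upside-down bottles.
- socket_mouth (a point): Centre of the empty socket's mouth, on its plate's top; z up. Hole of diameter 23, chamfer 3. Clips below, at a height that differs each time: the peg is free until its collar is 12 to 17 above the plate, then resists with up to 8 to 12 N, eases to 2 N over 3 more, is caught 1.5 to 6 above flush and drops freely home. Caught, it rises freely those 1.5 to 6 until the clips stop it; not caught, under 5 N pulls it out.
- socket (a joint): Vertical give of the empty socket in its stiff rubber seat, in m, 0 at rest, positive up: 15 N per mm of pull or push (8 N of tug = +0.0005). It springs back.
- bottle_a: Bottle upside down on the stand's peg at y +60: diameter 72, 190 tall, origin at its mouth rim, which rests on that peg's collar 66 above the counter; its top is 256 above the counter.
- bottle_b: The same kind of bottle on the stand's peg at y +155.
- tin: Closed aluminium tin with a press lid, diameter 87, 87 high, origin centre of its underside, on the counter.
- cup: Squat grey stoneware cup, diameter 82, 70 high, origin centre of its underside, on the counter.
- scoop: Clear plastic scoop lying on the counter between the robot and the stand: pan 70 (x) by 100 (y) by 35 high, origin under the pan's centre, handle to +y up to 150 from the origin.
Not all that is in view belongs to the job. What is shaped like the peg but black, orange or white is not meant.

How it is judged (in metres and radians):
On the way, in this order (a step that is already met when the one before it is completed fails the run):
1. the peg is pressed home: collar flush on the socket plate, upright (z of peg_collar in the frame of socket_mouth between -0.002 and 0.0015 m and horizontal distance between peg_collar and socket_mouth below 0.004 m and angle between peg's own z axis and vertical below 0.07 rad), for 0.1 s.
2. the peg is tugged upwards with at least 5 N for half a second and stays caught (collar at most 9 mm off the plate) (value of joint socket above 0.00033 m and z of peg_collar in the frame of socket_mouth below 0.009 m), for 0.5 s.
At the end, for the whole second after the job is handed in: The peg stands in the stand's socket with its collar within 1.5 mm of the plate, within 4 mm of the hole's centre, tilted less than 4 degrees, at rest and unloaded (all of step 1 and value of joint socket between -0.0004 and 0.0002 m and linear speed of peg below 0.02 m/s); the robot touches nothing.
It fails at once if the socket is pulled upwards with more than 15 N (wrenched) (value of joint socket above 0.001 m).
It fails at once if the socket is pressed down with more than 35 N (rammed) (value of joint socket below -0.00233 m).
It fails at once if a bottle, the tin, the cup or the scoop is moved more than 20 mm (distance of any of bottle_a, bottle_b, tin, cup, scoop from where it was at the start of the episode above 0.02 m).
It also fails if it takes over 72 s, if anything falls off the work surface, if the arm or the gripper's body presses on something with over 40 N, if the wrist force passes 120 N, or if a joint passes its speed limit or range.

## Robot

A 6-joint arm with a two-finger parallel gripper is mounted at the origin on the work surface. World frame = base frame: x ahead of the robot, y to its left, z up, the work surface at z = 0. Lengths are in mm, angles in rad, forces in N, time in s.
With the tool pointing down it reaches from about 300 to 875 mm from the base axis. Payload 4.2 kg.
Tool frame: the origin (TCP) lies at the very end of the fingers, on their centre line; the grasp point (between the pads) lies r.grasp_offset behind it (r.grasp_offset is the distance from the TCP to the grasp point, in mm); z points along the fingers, y is the line along which they close (so a half turn about z gives the same grasp; the last joint's range is limited). The gripper opens to 85 mm and grips with 20 to 120 N. Pads are 22 mm wide; open, the fingers measure 114 mm over their backs; the gripper's body (76 mm by 85 mm) begins 54 mm behind the grasp point. The pads swing forward as they close: fully open they stand 13 mm farther back than shut.
Start: joints at [1.188, 0.32, 1.565, -0, 1.257, -0.02], TCP at [204.066, 537.586, 231.338] pointing down, gripper open.
Joint ranges: [-3.11, 3.11], [-0.84, 2.01], [0.21, 2.61], [-1.34, 4.49], [0.05, 2.63], [-2.56, 2.56]. Speed limits (rad/s): [2.57, 2.57, 3.14, 3.14, 3.14, 3.14].

## Interface

Orientations are given as a 3x3 rotation matrix whose columns are the frame's x, y, z axes.
In Python, from plant import r, cams, job gives the robot as it stands.
- The arm moves only by the tool move_arm, never from a script. Its argument "rows" is a list that holds one entry, the list of rows, each a list of 5 numbers: the shift along the tool's x, y, z in m, then the turn about the tool's z in rad, then the opening, from 0 (shut) to 1 (fully open). In form: [[[x, y, z, twist, fingers], ...]]. A call has 1 to 5 rows; each row is the pose to reach, as a shift and turn from the pose commanded when the call began, along the tool's axes at that moment; what a row does not reach only later rows make up. A row lasts 1/10 s, in which the tool goes at most 50 mm and 8.59 degrees, less where a joint would pass 70% of its speed; a pose out of reach is approached as far as the arm can. A call with a gripper value outside its range is refused whole. The fingers move at their own pace and stop on an object; "newtons" is the grip in N (left out, the last holds). Time passes only in rows, so rows that repeat a pose let the fingers close. It gives the time, the measured TCP pose, the force, the opening and the grip force at its end, in the units of the state.
- r.get_obs(): the state, without advancing time (a new reading comes with each control period).
- cams.camera(name): name is "scene" or "top" or "wrist"; returns a dict with "pixels" (480x640x3 uint8, blue, green, red), "mtx" (3x3 intrinsics, pixels), "world_from_camera" (4x4, takes a point from camera to world coordinates); the wrist camera has in their place "tool_from_camera" (4x4, takes a point from camera to tool coordinates, whose origin is the TCP and whose axes are the flange's). Camera axes: x right, y down, z forward; pixel columns grow to the right and rows downward; lengths in mm; the calibration is good to about 2 mm. A picture is of the moment at which its call begins: read the wrist's pose just before it. There is no depth.
- job.close_job(): hands the job in; it is judged then, once.
The state is a dict: "clock": time; "joint_pos": joint angles; "joint_velocities": joint speeds; "effort": joint torques, N m; "tcp_pos": TCP position; "orientation": TCP orientation; "wrist_force": force on the tool from outside, world axes, zero at the start; "torque": the same for the moment, N m; "width": finger opening in mm; "gripper_force": force on a finger pad.
Only numpy, scipy, OpenCV 4.12 (cv2) and the standard library are available. Lean on these libraries where they do the work, as an engineer would, in place of code of your own. Each camera call takes 0.05 s, during which the arm holds its last target. There are 200 camera calls.

## Working session

There is one attempt and no reset: what is moved stays moved. The work goes in short steps, Python scripts to look and compute and a tool call to move; the robot and the scene stay as the last step left them, time stands still between calls to the robot, and variables do not carry over. Pictures are saved under pics/ and viewed, at most 10 in all, crops included, and the job is handed in when it is done.

Besides the shell and the picture viewer there is one more tool, called as a command line: name --argument value ..., lists and objects as JSON in quotes. move_arm: Moves the arm, as the interface text tells. Its arguments: {"type":"object","properties":{"rows":{"type":"array"},"newtons":{"type":"number"}},"required":["rows"]}

```bash
mkdir -p pics; ls; python3 - <<'E'
from plant import r,cams,job
import cv2,numpy as np
o=r.get_obs();print(o,r.grasp_offset)
for n in ["scene","top"]:
    c=cams.camera(n);cv2.imwrite(f"pics/{n}0.png",c["pixels"]);np.savez(f"{n}.npz",K=c["mtx"],T=c["world_from_camera"])
    print(n,c["mtx"],c["world_from_camera"])
E
```

```text
pics
{'clock': 0.0, 'joint_pos': array([ 1.18798381e+00,  3.20273671e-01,  1.56564959e+00, -1.03264648e-05,
        1.25739687e+00, -2.00064838e-02]), 'joint_velocities': array([-0.00136614, -0.00076067,  0.00091543, -0.00029503,  0.00021923,
       -0.00106292]), 'effort': array([ 2.38873239e-03, -4.15524781e+01, -2.34164751e+01,  1.43161296e-04,
        8.03657749e-03, -1.54116839e-05]), 'tcp_pos': array([203.89877224, 537.13628676, 230.50415716]), 'orientation': array([[-9.34905772e-01,  3.54895467e-01, -6.36150708e-04],
       [ 3.54896036e-01,  9.34904393e-01, -1.60610055e-03],
       [ 2.47422874e-05, -1.72732004e-03, -9.99998508e-01]]), 'wrist_force': array([ 0.46236359, -0.07426607,  0.40050183]), 'torque': array([-0.00054544, -0.01855122, -0.01369006]), 'gripper_force': 0.0, 'width': 85.133827498322} 18.700000000000003
scene [[606.9214061    0.         327.19378331]
 [  0.         606.9214061  241.19207479]
 [  0.           0.           1.        ]] [[-1.85569032e-02  7.64285593e-01 -6.44610870e-01  1.29130106e+03]
 [ 9.99814620e-01  1.74962223e-02 -8.03795398e-03 -6.85680406e+01]
 [ 5.13496262e-03 -6.44640531e-01 -7.64468585e-01  9.45517004e+02]
 [ 0.00000000e+00  0.00000000e+00  0.00000000e+00  1.00000000e+00]]
top [[566.38942154   0.         321.31131108]
 [  0.         566.38942154 240.57445092]
 [  0.           0.           1.        ]] [[ 1.80713900e-03 -9.88118046e-01  1.53686241e-01  3.60237872e+02]
 [-9.99997568e-01 -1.97992275e-03 -9.71217657e-04 -5.57048967e+01]
 [ 1.26396458e-03 -1.53684112e-01 -9.88119222e-01  1.27181135e+03]
 [ 0.00000000e+00  0.00000000e+00  0.00000000e+00  1.00000000e+00]]
```

View pics/scene0.png

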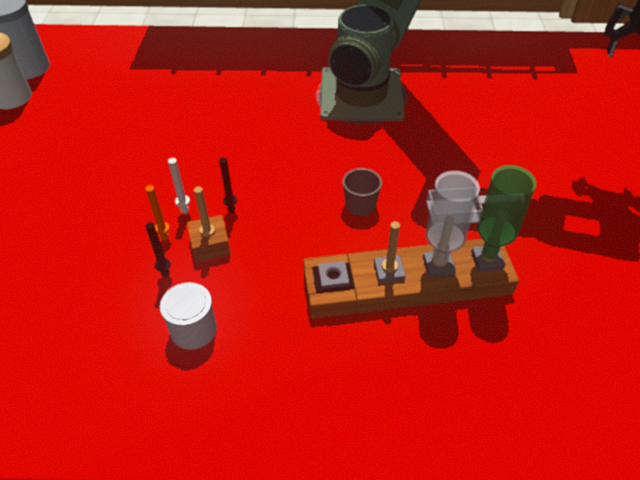

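View pics/top0.png

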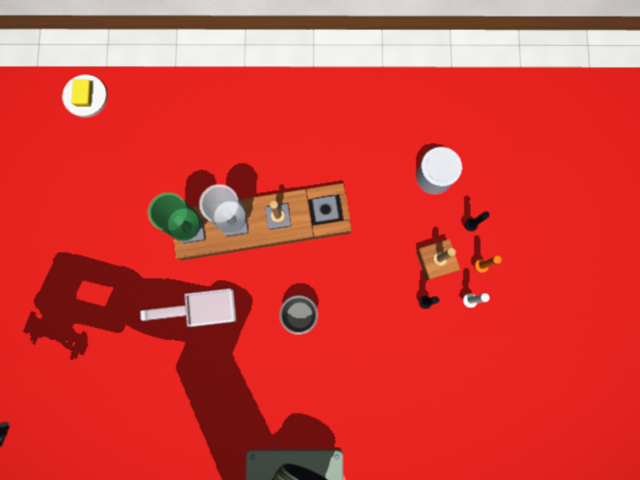

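Scene: the beech peg stands in the block (top at 200,188; collar at 207,231). The look-alikes are orange (152,187), white (173,160), black (225,160) and black (153,225), plus the fixed beech peg on the stand (392,225). The empty socket is at (333,274). In the top view the peg's top is at (451,252), its collar at (440,260), and the socket at (325,209). I'll check the choice in one close crop.

```bash
cat > h.py <<'E'
import numpy as np,cv2
def ray(n,uv,z):
    d=np.load(f"{n}.npz");T=d["T"]
    v=T[:3,:3]@np.linalg.solve(d["K"],[uv[0],uv[1],1]);o=T[:3,3]
    return (o+v*(z-o[2])/v[2]).round(1)
def proj(n,p):
    d=np.load(f"{n}.npz");T=d["T"]
    q=d["K"]@(T[:3,:3].T@(np.asarray(p)-T[:3,3]));return (q[:2]/q[2]).round(1)
E
python3 - <<'E'
from h import *
for n,uv,z,l in [("top",(451,252),161,"pegtop"),("top",(440,260),51,"collar"),("scene",(199.5,188),161,"pegtop"),("scene",(207,231),51,"collar"),
 ("top",(325,209),60,"sock"),("scene",(333.5,274),60,"sock"),("top",(274,204),176,"fixpegtop"),("scene",(393,224),176,"fixpegtop")]:
    print(l,n,ray(n,uv,z))
a=cv2.imread("pics/top0.png")[190:330,390:530];b=cv2.imread("pics/top0.png")[150:290,240:380]
cv2.imwrite("pics/crop1.png",cv2.resize(np.hstack([a,b]),None,fx=2.8,fy=2.8,interpolation=cv2.INTER_CUBIC))
E
```

```text
pegtop top [ 510.6 -313.5  161. ]
collar top [ 508.  -314.6   51. ]
pegtop scene [ 508.3 -311.9  161. ]
collar scene [ 516.4 -313.1   51. ]
sock top [618.5 -64.8  60. ]
sock scene [622.7 -64.9  60. ]
fixpegtop top [603.7  36.9 176. ]
fixpegtop scene [601.6  34.5 176. ]
```

View pics/crop1.png

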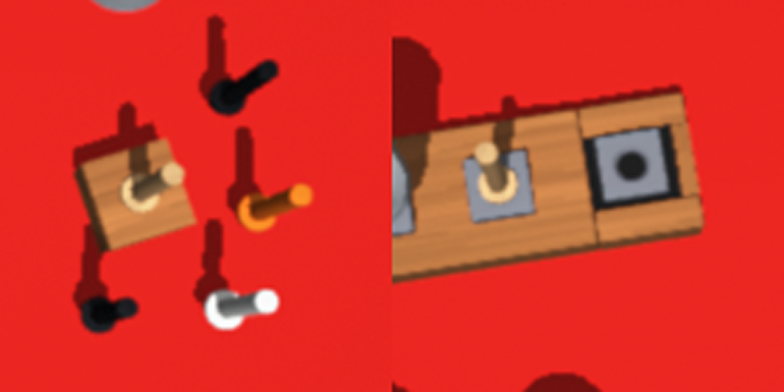

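The crop confirms it: the beech peg in the block has its top at crop (172,174), which is (451.4,252.1) in full pixels, and its collar at (440.4,258). The socket hole is at (325.4,209.3). Both cameras agree: peg ≈ (510,-313), socket ≈ (620,-65). Next I'll work out the clearance to the decoys.

```bash
python3 - <<'E'
from h import *
P=np.array([510,-313])
for l,b,t in [("blk1",(227,97),(268,70)),("or",(256,212),(301,195)),("wh",(225,310),(267,302)),("blk2",(98,315),(130,308))]:
    f=lambda p:(p[0]/2.8+390,p[1]/2.8+190)
    B=ray("top",f(b),10)[:2]
    for z in (60,80,100,120,140,160): 
        t2=ray("top",f(t),z)[:2]
        print(l,z,B-P,np.hypot(*(B-P)).round(),(t2-B).round(), np.degrees(np.arctan2(*(B-P)[::-1])).round()) if z in(100,140) else 0
from plant import r
o=r.get_obs();R=o["orientation"]
print("shift tool to hover (510,-313,231):",R.T@(np.array([510,-313,231])-o["tcp_pos"]))
c=np.load("scene.npz")
E
```

```text
blk1 100 [ 83.7 -83.1] 118.0 [ 4. -7.] -45.0
blk1 140 [ 83.7 -83.1] 118.0 [-4.  4.] -45.0
or 100 [  -9.8 -102.7] 103.0 [ 3. -8.] -95.0
or 140 [  -9.8 -102.7] 103.0 [-2.  4.] -95.0
wh 100 [-87.9 -74.9] 115.0 [ 2. -8.] -140.0
wh 140 [-87.9 -74.9] 115.0 [-1.  4.] -140.0
blk2 100 [-92.   25.9] 96.0 [ 1. -7.] 164.0
blk2 140 [-92.   25.9] 96.0 [-1.  1.] 164.0
shift tool to hover (510,-313,231): [-5.87901700e+02 -6.86206845e+02  6.23145068e-01]
```

move_arm --rows '[[[-0.032, -0.037, 0, 0, 0.6], [-0.064, -0.074, 0, 0, 0.6], [-0.096, -0.111, 0, 0, 0.6], [-0.128, -0.148, 0, 0, 0.6], [-0.16, -0.185, 0, 0, 0.6]]]'

```text
clock: 0.6
tcp_pos: [288.0, 305.9, 231.0]
orientation: [[-0.935, 0.354, -0.0], [0.354, 0.935, -0.0], [-0.0, -0.0, -1.0]]
wrist_force: [0.5, -0.5, -0.3]
width: 51.1
gripper_force: 0.0
```

move_arm --rows '[[[-0.032, -0.037, 0, 0, 0.6], [-0.064, -0.074, 0, 0, 0.6], [-0.096, -0.111, 0, 0, 0.6], [-0.128, -0.148, 0, 0, 0.6], [-0.16, -0.185, 0, 0, 0.6]]]'

```text
clock: 1.1
tcp_pos: [371.9, 76.2, 231.3]
orientation: [[-0.935, 0.355, 0.0], [0.355, 0.935, 0.0], [-0.0, 0.0, -1.0]]
wrist_force: [2.5, -0.7, -0.3]
width: 51.4
gripper_force: 0.0
```

move_arm --rows '[[[-0.032, -0.037, 0, 0, 0.6], [-0.064, -0.074, 0, 0, 0.6], [-0.096, -0.111, 0, 0, 0.6], [-0.128, -0.148, 0, 0, 0.6], [-0.16, -0.185, 0, 0, 0.6]]]'

```text
clock: 1.6
tcp_pos: [455.9, -153.7, 231.1]
orientation: [[-0.935, 0.356, -0.0], [0.356, 0.935, 0.0], [0.0, 0.0, -1.0]]
wrist_force: [0.8, 0.6, 0.1]
width: 51.4
gripper_force: 0.0
```

move_arm --rows '[[[-0.032, -0.037, 0, 0, 0.6], [-0.064, -0.074, 0, 0, 0.6], [-0.096, -0.118, 0, 0, 0.6], [-0.108, -0.131, 0, 0, 0.6], [-0.108, -0.131, 0, 0, 0.6]]]'

```text
clock: 2.1
tcp_pos: [510.7, -315.3, 229.9]
orientation: [[-0.934, 0.358, -0.001], [0.358, 0.934, 0.0], [0.001, -0.0, -1.0]]
wrist_force: [-0.8, -0.4, -0.4]
width: 51.2
gripper_force: 0.0
```

```bash
python3 - <<'E'
from plant import r,cams
import cv2,numpy as np
o=r.get_obs();c=cams.camera("wrist")
np.savez("wrist.npz",K=c["mtx"],X=c["tool_from_camera"],R=o["orientation"],p=o["tcp_pos"])
print(o["tcp_pos"],c["mtx"],c["tool_from_camera"])
T=np.eye(4);T[:3,:3]=o["orientation"];T[:3,3]=o["tcp_pos"]
np.savez("w1.npz",K=c["mtx"],T=T@c["tool_from_camera"])
from h import proj
for p in [(510,-313,161),(510,-313,51)]: print(proj("w1",p))
cv2.imwrite("pics/w1.png",c["pixels"])
E
```

```text
[ 510.71192698 -315.29692155  229.90601723] [[394.06401046   0.         319.46933071]
 [  0.         394.06401046 241.43441359]
 [  0.           0.           1.        ]] [[ 4.79894738e-04 -9.47738114e-01 -3.19048958e-01  8.20264720e+01]
 [ 9.99999600e-01  6.95753952e-04 -5.62603286e-04 -8.77814295e-01]
 [ 7.55180150e-04 -3.19048560e-01  9.47738068e-01 -1.42743095e+02]
 [ 0.00000000e+00  0.00000000e+00  0.00000000e+00  1.00000000e+00]]
[324.5 256.9]
[323.1 210.3]
```

View pics/w1.png

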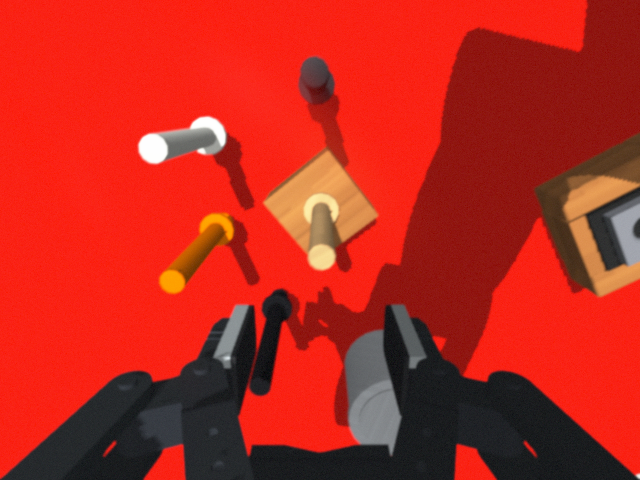

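The wrist view shows the peg top at (321,258) and its collar at (321,210), within 2 mm of prediction and on the fingers' centre line. Descend.

move_arm --rows '[[[0.001, 0, 0.04, 0, 0.6], [0.001, 0, 0.08, 0, 0.6], [0.001, 0, 0.112, 0, 0.6], [0.001, 0, 0.116, 0, 0.6], [0.001, 0, 0.116, 0, 0.6]]]' --newtons 60

```text
clock: 2.65
tcp_pos: [509.1, -310.9, 115.3]
orientation: [[-0.935, 0.354, -0.001], [0.354, 0.935, 0.001], [0.001, 0.001, -1.0]]
wrist_force: [-0.2, -0.4, 0.6]
width: 51.2
gripper_force: 0.0
```

move_arm --rows '[[[0, 0, 0, 0, 0], [0, 0, 0, 0, 0], [0, 0, 0, 0, 0], [0, 0, 0, 0, 0], [0, 0, 0, 0, 0]]]' --newtons 60

```text
clock: 3.15
tcp_pos: [510.4, -312.5, 117.2]
orientation: [[-0.935, 0.355, 0.003], [0.355, 0.935, -0.001], [-0.004, -0.0, -1.0]]
wrist_force: [-0.1, 1.7, 6.0]
width: 14.4
gripper_force: 58.3
```

move_arm --rows '[[[0, 0, -0.01, 0, 0], [0, 0, -0.03, 0, 0], [0, 0, -0.06, 0, 0], [0, 0, -0.09, 0, 0], [0, 0, -0.09, 0, 0]]]'

```text
clock: 3.65
tcp_pos: [511.4, -313.5, 210.5]
orientation: [[-0.935, 0.355, 0.008], [0.355, 0.935, -0.005], [-0.009, -0.002, -1.0]]
wrist_force: [0.5, -0.2, -0.4]
width: 14.9
gripper_force: 58.5
```

move_arm --rows '[[[0, 0, 0, 0, 0], [0, 0, 0, 0, 0], [0, 0, 0, 0, 0]]]'

```text
clock: 3.95
tcp_pos: [508.7, -311.6, 203.8]
orientation: [[-0.935, 0.355, -0.003], [0.355, 0.935, 0.002], [0.003, 0.001, -1.0]]
wrist_force: [0.1, -0.0, -0.9]
width: 14.7
gripper_force: 58.5
```

```bash
python3 - <<'E'
from plant import r,cams
import cv2,numpy as np
o=r.get_obs();print(o)
S=np.array([620.5,-65,o["tcp_pos"][2]])
print(o["orientation"].T@(S-o["tcp_pos"]))
ims=[cams.camera(n)["pixels"] for n in("wrist","scene")]
cv2.imwrite("pics/g.png",np.hstack([ims[0][:,100:500],cv2.resize(ims[1][80:320,130:330],None,fx=2,fy=2,interpolation=cv2.INTER_CUBIC)]))
E
```

```text
{'clock': 3.95, 'joint_pos': array([-5.68961404e-01,  3.72723245e-01,  1.55506927e+00,  6.20318597e-05,
        1.21683011e+00, -1.77696058e+00]), 'joint_velocities': array([-0.00016436,  0.00155863, -0.0044869 ,  0.00084292, -0.0002481 ,
       -0.00089278]), 'effort': array([-2.05842451e-03, -4.46967602e+01, -2.33501780e+01, -2.65083963e-04,
        1.27137528e-02,  1.48963568e-05]), 'tcp_pos': array([ 508.68596091, -311.63435733,  203.83139724]), 'orientation': array([[-9.34896412e-01,  3.54911739e-01, -2.52127441e-03],
       [ 3.54908402e-01,  9.34899566e-01,  1.68143261e-03],
       [ 2.95389852e-03,  6.77143843e-04, -9.99995408e-01]]), 'wrist_force': array([ 0.11524271, -0.02758254, -0.9188682 ]), 'torque': array([-0.01013088,  0.0470029 ,  0.01186241]), 'gripper_force': 58.4512996673584, 'width': 14.69096830781597}
[-1.70019383e+01  2.70262469e+02  1.32785176e-01]
```

View pics/g.png

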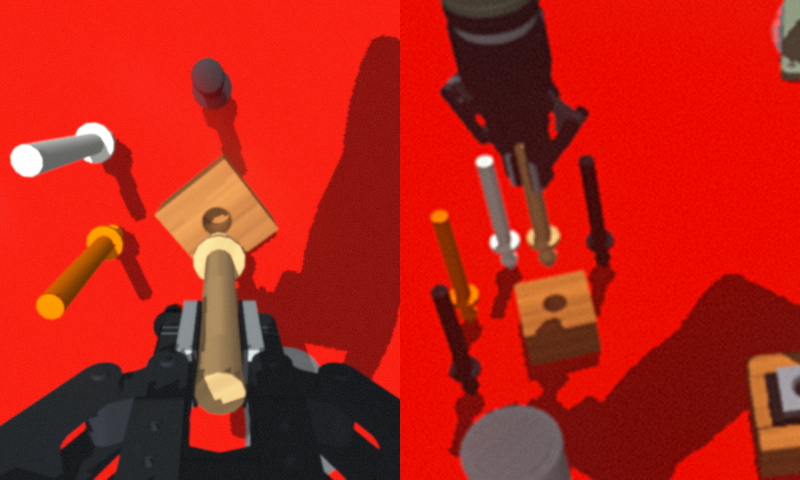

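```bash
python3 - <<'E'
import numpy as np
d=np.load("wrist.npz");K=d["K"];X=d["X"]
def at(u,v,z):
    w=X[:3,:3]@np.linalg.solve(K,[u,v,1]);o=X[:3,3];return (o+w*(z-o[2])/w[2]).round(2)
for dz in(-3,0,3):
  print(dz,at(319,257,66+dz),at(321,391,-44+dz),at(319,259,66+dz))
E
```

```text
-3 [ 3.59 -1.26 63.  ] [  3.41  -0.46 -47.  ] [ 2.4  -1.26 63.  ]
0 [ 2.45 -1.26 66.  ] [  0.95  -0.45 -44.  ] [ 1.24 -1.26 66.  ]
3 [ 1.31 -1.27 69.  ] [ -1.51  -0.44 -41.  ] [ 0.08 -1.27 69.  ]
```

The peg is held upright (tilt under 1°), with its collar at about tool (+1.5, −1) mm. Now I'll carry it over the socket.

move_arm --rows '[[[-0.003, 0.03, 0, 0, 0], [-0.006, 0.075, 0, 0, 0], [-0.009, 0.12, 0, 0, 0], [-0.012, 0.165, 0, 0, 0], [-0.015, 0.21, 0, 0, 0]]]'

```text
clock: 4.55
tcp_pos: [598.3, -119.4, 204.7]
orientation: [[-0.935, 0.355, -0.001], [0.355, 0.935, 0.0], [0.001, -0.0, -1.0]]
wrist_force: [0.4, -0.4, -0.6]
width: 14.4
gripper_force: 58.5
```

move_arm --rows '[[[-0.003, 0.035, 0, 0, 0], [-0.004, 0.055, 0, 0, 0], [-0.004, 0.061, 0, 0, 0], [-0.004, 0.061, 0, 0, 0], [-0.004, 0.061, 0, 0, 0]]]'

```text
clock: 5.05
tcp_pos: [622.8, -66.5, 205.0]
orientation: [[-0.935, 0.356, -0.001], [0.356, 0.935, -0.0], [0.001, -0.001, -1.0]]
wrist_force: [0.3, -0.5, 0.3]
width: 14.6
gripper_force: 58.6
```

move_arm --rows '[[[0, 0, 0.03, 0, 0], [0, 0, 0.03, 0, 0], [0, 0, 0.03, 0, 0], [0, 0, 0.03, 0, 0], [0, 0, 0.03, 0, 0]]]'

```text
clock: 5.55
tcp_pos: [623.9, -65.9, 176.6]
orientation: [[-0.935, 0.355, 0.002], [0.355, 0.935, -0.0], [-0.002, 0.001, -1.0]]
wrist_force: [0.2, 0.8, -0.8]
width: 14.4
gripper_force: 58.6
```

```bash
python3 - <<'E'
from plant import r,cams
import cv2,numpy as np
o=r.get_obs();print(o["tcp_pos"],o["wrist_force"],o["orientation"])
T=np.eye(4);T[:3,:3]=o["orientation"];T[:3,3]=o["tcp_pos"]
ims=[]
for n in("wrist","scene","top"):
    c=cams.camera(n);ims.append(c["pixels"]);cv2.imwrite(f"pics/{n}2.png",c["pixels"])
    if n=="wrist": np.savez("w2.npz",K=c["mtx"],T=T@c["tool_from_camera"])
f=lambda a,k:cv2.resize(a,None,fx=k,fy=k,interpolation=cv2.INTER_CUBIC)
a=f(ims[0][150:350,220:420],2);b=f(ims[1][190:290,280:380],4)
cv2.imwrite("pics/h.png",np.hstack([a,b]))
E
```

```text
[623.90561647 -65.92347353 176.59474456] [ 0.17514894  0.77031171 -0.77348086] [[-9.34715045e-01  3.55391229e-01  2.20444715e-03]
 [ 3.55391650e-01  9.34717460e-01 -2.10703767e-04]
 [-2.13541751e-03  5.86494128e-04 -9.99997548e-01]]
```

View pics/h.png

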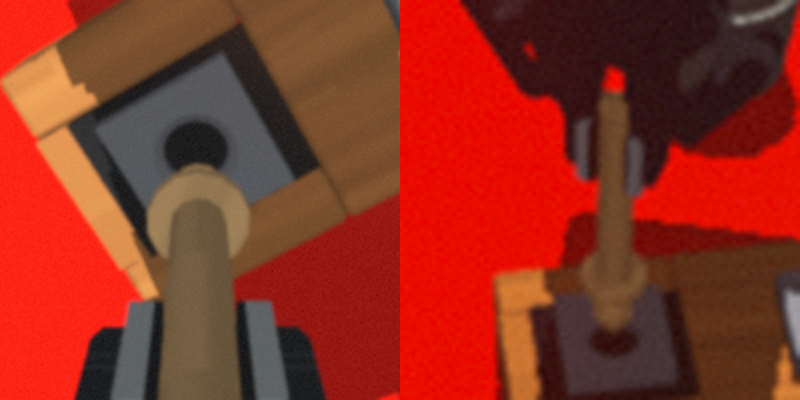

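```bash
python3 - <<'E'
import numpy as np,cv2
from h import ray
d=np.load("wrist.npz");K=d["K"];X=d["X"]
def at(u,v,z):
    w=X[:3,:3]@np.linalg.solve(K,[u,v,1]);o=X[:3,3];return (o+w*(z-o[2])/w[2]).round(2)
print("sock tool",at(318,224.5,116.6),"1px",at(318,225.5,116.6),"world",ray("w2",(318,224.5),60))
# plate centre from corners: fit via world
for c in[(222,52),(295,183),(95,128)]: print(ray("w2",(220+c[0]/2,150+c[1]/2),60))
print("collar world",ray("w2",(319,257.5),176.6-66))
# dark hole centroid in start pictures
for n,(u,v) in[("scene",(333,274)),("top",(325,209))]:
    im=cv2.cvtColor(cv2.imread(f"pics/{n}0.png"),cv2.COLOR_BGR2GRAY)[v-7:v+8,u-9:u+10].astype(float)
    print(im.astype(int)[::2,::2])
    w=np.clip(np.percentile(im,75)*.75-im,0,None);k=np.hypot(*np.meshgrid(np.arange(19)-9,np.arange(15)-7))<8;w*=k
    y,x=np.mgrid[v-7:v+8,u-9:u+10];q=((x*w).sum()/w.sum(),(y*w).sum()/w.sum());print(n,q,ray(n,q,60))
E
```

```text
sock tool [  6.95  -2.04 116.6 ] 1px [  6.24  -2.04 116.6 ] world [616.9 -65.4  60. ]
[589.  -45.6  60. ]
[640.6 -37.6  60. ]
[597.8 -94.8  60. ]
collar world [621.6 -66.4 110.6]
[[144 145 134 110 101 104 121 135 147 145]
 [144 133  90  78  64  69  77  94 135 146]
 [142 104  65  45  43  44  47  64 103 141]
 [145  96  46  33  41  39  33  44  96 143]
 [146 112  50  37  35  38  42  47 111 146]
 [146 142 101  47  37  42  47 102 140 146]
 [145 146 146 132 118 114 133 146 147 146]
 [143 145 145 147 147 148 148 145 147 144]]
scene (np.float64(332.99869476755345), np.float64(273.2723329110523)) [621.  -65.9  60. ]
[[147 147 147 144 141 140 145 147 148 146]
 [147 147 135 111  80  75 108 138 148 147]
 [148 142 106  42  32  31  41 101 144 149]
 [149 139  74  32  31  31  31  70 139 149]
 [148 141  76  31  31  33  31  67 141 148]
 [149 148 115  53  30  31  45 105 146 147]
 [149 148 146 121  90  92 120 144 148 147]
 [141 148 148 148 148 149 148 148 148 148]]
top (np.float64(325.08638427256443), np.float64(208.87504685742846)) [618.8 -65.   60. ]
```

move_arm --rows '[[[0.003, 0, 0, 0, 0], [0.003, 0, 0.005, 0, 0], [0.003, 0, 0.01, 0, 0], [0.003, 0, 0.015, 0, 0], [0.003, 0, 0.02, 0, 0]]]'

```text
clock: 6.2
tcp_pos: [620.4, -64.3, 154.5]
orientation: [[-0.935, 0.355, -0.001], [0.355, 0.935, 0.0], [0.001, -0.0, -1.0]]
wrist_force: [0.4, -0.2, -0.5]
width: 14.5
gripper_force: 58.6
```

move_arm --rows '[[[0, 0, 0, 0, 0], [0, 0, 0, 0, 0], [0, 0, 0, 0, 0]]]'

```text
clock: 6.5
tcp_pos: [620.7, -64.4, 155.5]
orientation: [[-0.935, 0.355, 0.0], [0.355, 0.935, 0.0], [-0.0, 0.0, -1.0]]
wrist_force: [-0.1, 0.2, -1.4]
width: 14.6
gripper_force: 58.6
```

```bash
python3 - <<'E'
from plant import r,cams
import cv2,numpy as np
o=r.get_obs();print(o["tcp_pos"],o["wrist_force"],o["orientation"][:,2])
T=np.eye(4);T[:3,:3]=o["orientation"];T[:3,3]=o["tcp_pos"]
c=cams.camera("wrist");np.savez("w3.npz",K=c["mtx"],T=T@c["tool_from_camera"])
s=cams.camera("scene")["pixels"]
f=lambda a,k:cv2.resize(a,None,fx=k,fy=k,interpolation=cv2.INTER_CUBIC)
cv2.imwrite("pics/i.png",np.hstack([f(c["pixels"][170:320,245:395],2.667),f(s[210:310,283:383],4)]))
E
```

```text
[620.72921167 -64.4375323  155.48028829] [-0.14428763  0.22029262 -1.39190019] [ 4.52320810e-04  3.73533053e-06 -9.99999898e-01]
```

View pics/i.png

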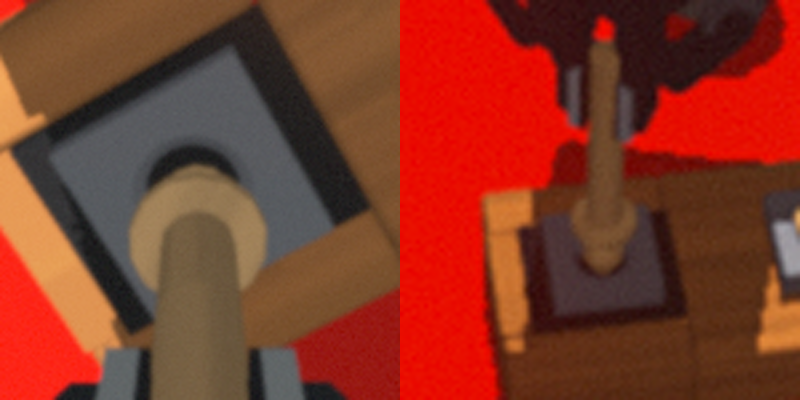

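```bash
python3 - <<'E'
from h import *
f=lambda c:(245+c[0]/2.667,170+c[1]/2.667)
L,R,Tp=[ray("w3",f(c),60) for c in((50,158),(335,222),(235,45))]
print(L,R,Tp,"centre",(L+R)/2, np.linalg.norm(L-R))
print("collar", [ray("w3",f((197.5,v)),155.5-66) for v in(230,234,238)])
for dx in(-3,0,3): 
  q=proj("scene",(619+dx,-65.5,52));print(dx,(q-[283,210])*4+[400,0], (proj("scene",(619+dx,-65.5,60))-[283,210])*4+[400,0],(proj("scene",(619+dx,-65.5,91))-[283,210])*4+[400,0])
E
```

```text
[598.6 -94.8  60. ] [637.9 -36.8  60. ] [588.8 -44.5  60. ] centre [618.25 -65.8   60.  ] 70.06061661161709
collar [array([617.6, -64.6,  89.5]), array([618.4, -64.9,  89.5]), array([619.3, -65.2,  89.5])]
-3 [600.8 254.8] [600.8 244.4] [601.6 202.4]
0 [600.4 260. ] [600.8 249.6] [601.6 207.6]
3 [600.4 265.2] [600.8 254.8] [601.6 212.8]
```

The peg and socket agree to about 1 mm: plate centre (618.2,-65.8), collar (618.4,-64.9). Lower it gently and watch the forces.

move_arm --rows '[[[0, 0, 0.002, 0, 0], [0, 0, 0.004, 0, 0], [0, 0, 0.006, 0, 0], [0, 0, 0.008, 0, 0], [0, 0, 0.008, 0, 0]]]'

```text
clock: 7.1
tcp_pos: [619.8, -64.4, 146.8]
orientation: [[-0.935, 0.355, -0.002], [0.355, 0.935, 0.0], [0.002, -0.001, -1.0]]
wrist_force: [-1.2, -0.1, 0.6]
width: 14.4
gripper_force: 58.7
```

move_arm --rows '[[[0, 0, 0.001, 0, 0], [0, 0, 0.002, 0, 0], [0, 0, 0.003, 0, 0], [0, 0, 0.003, 0, 0]]]'

```text
clock: 7.5
tcp_pos: [620.4, -64.5, 144.7]
orientation: [[-0.935, 0.355, 0.0], [0.355, 0.935, -0.0], [-0.0, -0.0, -1.0]]
wrist_force: [-2.5, -0.4, 4.6]
width: 14.7
gripper_force: 59.1
```

move_arm --rows '[[[0.0008, 0, 0, 0, 0], [0.0008, 0, 0.001, 0, 0], [0.0008, 0, 0.001, 0, 0]]]'

```text
clock: 7.8
tcp_pos: [620.1, -64.2, 143.8]
orientation: [[-0.935, 0.355, 0.001], [0.355, 0.935, -0.0], [-0.001, 0.0, -1.0]]
wrist_force: [-2.6, -0.4, 5.5]
width: 14.3
gripper_force: 59.3
```

move_arm --rows '[[[0, 0, 0.001, 0, 0], [0, 0, 0.002, 0, 0], [0, 0, 0.002, 0, 0]]]'

```text
clock: 8.1
tcp_pos: [620.3, -64.2, 142.5]
orientation: [[-0.935, 0.355, 0.002], [0.355, 0.935, -0.0], [-0.002, 0.0, -1.0]]
wrist_force: [-2.6, -0.6, 8.2]
width: 14.3
gripper_force: 59.6
```

move_arm --rows '[[[0.001, 0, 0.001, 0, 0], [0.001, 0, 0.002, 0, 0], [0.001, 0, 0.002, 0, 0]]]'

```text
clock: 8.4
tcp_pos: [619.9, -64.0, 141.2]
orientation: [[-0.935, 0.355, 0.004], [0.355, 0.935, -0.001], [-0.004, 0.001, -1.0]]
wrist_force: [-2.4, -0.6, 10.2]
width: 14.7
gripper_force: 59.9
```

move_arm --rows '[[[0, 0, 0.001, 0, 0], [0, 0, 0.002, 0, 0], [0, 0, 0.002, 0, 0]]]'

```text
clock: 8.7
tcp_pos: [619.3, -63.7, 137.2]
orientation: [[-0.935, 0.355, 0.001], [0.355, 0.935, 0.0], [-0.001, 0.001, -1.0]]
wrist_force: [-0.5, -1.3, 2.6]
width: 14.4
gripper_force: 58.9
```

move_arm --rows '[[[0, -0.0005, 0.001, 0, 0], [0, -0.0005, 0.002, 0, 0], [0, -0.0005, 0.002, 0, 0]]]'

```text
clock: 9.0
tcp_pos: [618.6, -64.1, 134.4]
orientation: [[-0.935, 0.355, -0.001], [0.355, 0.935, 0.0], [0.001, 0.0, -1.0]]
wrist_force: [-0.1, -0.6, -0.2]
width: 14.5
gripper_force: 58.8
```

move_arm --rows '[[[0, 0, 0.001, 0, 0], [0, 0, 0.002, 0, 0], [0, 0, 0.002, 0, 0]]]'

```text
clock: 9.3
tcp_pos: [618.6, -64.2, 132.9]
orientation: [[-0.935, 0.355, -0.0], [0.355, 0.935, 0.0], [0.0, 0.0, -1.0]]
wrist_force: [-0.4, -0.3, -0.7]
width: 14.3
gripper_force: 58.8
```

move_arm --rows '[[[0, 0, 0.001, 0, 0], [0, 0, 0.002, 0, 0], [0, 0, 0.002, 0, 0]]]'

```text
clock: 9.6
tcp_pos: [618.9, -64.3, 132.0]
orientation: [[-0.935, 0.355, 0.001], [0.355, 0.935, -0.0], [-0.001, 0.0, -1.0]]
wrist_force: [-1.0, 0.1, 4.0]
width: 14.5
gripper_force: 59.2
```

move_arm --rows '[[[0, 0, 0.001, 0, 0], [0, 0, 0.002, 0, 0], [0, 0, 0.002, 0, 0]]]'

```text
clock: 9.9
tcp_pos: [619.1, -64.3, 131.4]
orientation: [[-0.935, 0.355, 0.002], [0.355, 0.935, -0.0], [-0.002, 0.0, -1.0]]
wrist_force: [-3.5, -0.3, 10.5]
width: 14.6
gripper_force: 60.1
```

move_arm --rows '[[[0, 0, 0.001, 0, 0], [0, 0, 0.002, 0, 0], [0, 0, 0.002, 0, 0]]]'

```text
clock: 10.2
tcp_pos: [619.3, -64.4, 130.9]
orientation: [[-0.935, 0.355, 0.003], [0.355, 0.935, -0.0], [-0.003, 0.001, -1.0]]
wrist_force: [-4.6, -0.3, 16.9]
width: 14.5
gripper_force: 60.8
```

Home is confirmed: the z-stiffness is now about 14 N/mm, which is the socket seat. Now ease up toward the tug.

move_arm --rows '[[[0, 0, -0.002, 0, 0], [0, 0, -0.004, 0, 0], [0, 0, -0.006, 0, 0], [0, 0, -0.006, 0, 0]]]'

```text
clock: 10.6
tcp_pos: [618.7, -64.2, 133.0]
orientation: [[-0.935, 0.355, -0.0], [0.355, 0.935, 0.0], [0.0, 0.0, -1.0]]
wrist_force: [0.2, -0.7, -0.1]
width: 14.5
gripper_force: 59.3
```

move_arm --rows '[[[0, 0, -0.001, 0, 0], [0, 0, -0.002, 0, 0], [0, 0, -0.002, 0, 0]]]'

```text
clock: 10.9
tcp_pos: [618.7, -64.2, 135.1]
orientation: [[-0.935, 0.355, -0.0], [0.355, 0.935, 0.0], [0.0, -0.0, -1.0]]
wrist_force: [0.4, 0.1, -0.3]
width: 14.5
gripper_force: 59.2
```

move_arm --rows '[[[0, 0, -0.0005, 0, 0], [0, 0, -0.001, 0, 0], [0, 0, -0.001, 0, 0]]]'

```text
clock: 11.2
tcp_pos: [618.5, -64.2, 136.0]
orientation: [[-0.935, 0.355, -0.0], [0.355, 0.935, 0.0], [0.0, -0.0, -1.0]]
wrist_force: [-0.0, 1.7, -1.4]
width: 14.6
gripper_force: 59.0
```

move_arm --rows '[[[0, 0, -0.0005, 0, 0], [0, 0, -0.001, 0, 0], [0, 0, -0.001, 0, 0]]]'

```text
clock: 11.5
tcp_pos: [618.4, -64.2, 136.5]
orientation: [[-0.935, 0.355, -0.001], [0.355, 0.935, 0.0], [0.001, -0.0, -1.0]]
wrist_force: [0.6, 0.8, -6.4]
width: 14.9
gripper_force: 58.4
```

move_arm --rows '[[[0, 0, -0.0005, 0, 0], [0, 0, -0.001, 0, 0], [0, 0, -0.001, 0, 0]]]'

```text
clock: 11.8
tcp_pos: [618.2, -64.1, 137.1]
orientation: [[-0.935, 0.355, -0.002], [0.355, 0.935, 0.0], [0.002, -0.0, -1.0]]
wrist_force: [1.3, 0.8, -12.9]
width: 14.6
gripper_force: 58.5
```

move_arm --rows '[[[0, 0, 0.0006, 0, 0], [0, 0, 0.0006, 0, 0]]]'

```text
clock: 12.0
tcp_pos: [618.2, -64.1, 137.1]
orientation: [[-0.935, 0.355, -0.001], [0.355, 0.935, 0.0], [0.001, -0.0, -1.0]]
wrist_force: [0.9, 0.2, -13.0]
width: 14.1
gripper_force: 58.5
```

move_arm --rows '[[[0, 0, 0.0005, 0, 0], [0, 0, 0.0005, 0, 0]]]'

```text
clock: 12.2
tcp_pos: [618.4, -64.2, 137.0]
orientation: [[-0.935, 0.355, -0.001], [0.355, 0.935, 0.0], [0.001, -0.0, -1.0]]
wrist_force: [0.7, 0.5, -13.6]
width: 14.4
gripper_force: 58.5
```

move_arm --rows '[[[0, 0, 0.0015, 0, 0], [0, 0, 0.0015, 0, 0]]]'

```text
clock: 12.4
tcp_pos: [618.7, -64.3, 136.5]
orientation: [[-0.935, 0.355, 0.001], [0.355, 0.935, -0.0], [-0.001, 0.0, -1.0]]
wrist_force: [-1.2, 0.1, -7.2]
width: 14.6
gripper_force: 58.9
```

move_arm --rows '[[[0, 0, 0, 0, 0], [0, 0, 0, 0, 0]]]'

```text
clock: 12.6
tcp_pos: [618.8, -64.3, 136.4]
orientation: [[-0.935, 0.355, 0.001], [0.355, 0.935, -0.0], [-0.001, 0.0, -1.0]]
wrist_force: [-1.2, -0.4, -4.8]
width: 14.7
gripper_force: 58.9
```

move_arm --rows '[[[0, 0, -0.0002, 0, 0], [0, 0, -0.0002, 0, 0]]]'

```text
clock: 12.8
tcp_pos: [618.8, -64.3, 136.3]
orientation: [[-0.935, 0.355, 0.001], [0.355, 0.935, -0.0], [-0.001, 0.0, -1.0]]
wrist_force: [-0.7, -0.0, -4.8]
width: 14.4
gripper_force: 59.0
```

The tug stayed above 5 N for about a second, but it wandered up to 13 N. I'll repeat it at a steady 8 N.

move_arm --rows '[[[0, 0, -0.0004, 0, 0], [0, 0, -0.0008, 0, 0]]]'

```text
clock: 13.0
tcp_pos: [618.7, -64.2, 136.6]
orientation: [[-0.935, 0.355, -0.0], [0.355, 0.935, 0.0], [0.0, 0.0, -1.0]]
wrist_force: [-0.2, -0.4, -6.5]
width: 14.3
gripper_force: 59.0
```

move_arm --rows '[[[0, 0, 0, 0, 0], [0, 0, 0, 0, 0]]]'

```text
clock: 13.2
tcp_pos: [618.6, -64.2, 136.5]
orientation: [[-0.935, 0.355, -0.0], [0.355, 0.935, 0.0], [0.0, 0.0, -1.0]]
wrist_force: [0.3, -0.3, -6.8]
width: 14.4
gripper_force: 59.0
```

move_arm --rows '[[[0, 0, -0.0003, 0, 0], [0, 0, -0.0003, 0, 0], [0, 0, -0.0003, 0, 0]]]'

```text
clock: 13.5
tcp_pos: [618.6, -64.2, 136.7]
orientation: [[-0.935, 0.355, -0.0], [0.355, 0.935, 0.0], [0.0, -0.0, -1.0]]
wrist_force: [-0.3, -0.6, -9.6]
width: 14.5
gripper_force: 59.0
```

move_arm --rows '[[[0, 0, 0, 0, 0], [0, 0, 0, 0, 0], [0, 0, 0, 0, 0]]]'

```text
clock: 13.8
tcp_pos: [618.6, -64.2, 136.8]
orientation: [[-0.935, 0.355, -0.0], [0.355, 0.935, 0.0], [0.0, 0.0, -1.0]]
wrist_force: [0.6, 0.7, -10.2]
width: 14.6
gripper_force: 59.0
```

move_arm --rows '[[[0, 0, 0, 0, 0], [0, 0, 0, 0, 0], [0, 0, 0, 0, 0]]]'

```text
clock: 14.1
tcp_pos: [618.6, -64.2, 136.8]
orientation: [[-0.935, 0.355, -0.0], [0.355, 0.935, 0.0], [0.0, 0.0, -1.0]]
wrist_force: [1.3, -0.9, -10.6]
width: 14.2
gripper_force: 59.0
```

The tug is proven, steady at 9–10 N and caught. Lower it home.

move_arm --rows '[[[0, 0, 0.001, 0, 0], [0, 0, 0.002, 0, 0], [0, 0, 0.003, 0, 0], [0, 0, 0.004, 0, 0], [0, 0, 0.004, 0, 0]]]'

```text
clock: 14.6
tcp_pos: [619.3, -64.3, 133.9]
orientation: [[-0.935, 0.355, 0.002], [0.355, 0.935, -0.0], [-0.002, 0.001, -1.0]]
wrist_force: [-0.6, -0.7, -0.3]
width: 14.4
gripper_force: 59.6
```

move_arm --rows '[[[0, 0, 0.001, 0, 0], [0, 0, 0.002, 0, 0], [0, 0, 0.002, 0, 0]]]'

```text
clock: 14.9
tcp_pos: [619.3, -64.3, 131.9]
orientation: [[-0.935, 0.355, 0.002], [0.355, 0.935, -0.0], [-0.002, 0.001, -1.0]]
wrist_force: [-1.2, 0.1, 3.6]
width: 14.5
gripper_force: 60.0
```

move_arm --rows '[[[0, 0, 0, 0, 0], [0, 0, 0, 0, 0.5], [0, 0, 0, 0, 0.5], [0, 0, 0, 0, 0.5], [0, 0, 0, 0, 0.5]]]'

```text
clock: 15.4
tcp_pos: [618.6, -64.2, 130.6]
orientation: [[-0.935, 0.355, -0.001], [0.355, 0.935, 0.0], [0.001, -0.0, -1.0]]
wrist_force: [-0.2, -0.4, 0.6]
width: 42.8
gripper_force: 0.0
```

move_arm --rows '[[[0, 0, -0.01, 0, 0.5], [0, 0, -0.04, 0, 0.5], [0, 0, -0.08, 0, 0.5], [0, 0, -0.11, 0, 0.5], [0, 0, -0.11, 0, 0.5]]]'

```text
clock: 15.9
tcp_pos: [621.2, -64.5, 247.2]
orientation: [[-0.935, 0.355, 0.011], [0.355, 0.935, -0.001], [-0.011, 0.003, -1.0]]
wrist_force: [0.4, 0.1, 0.7]
width: 42.7
gripper_force: 0.0
```

```bash
python3 - <<'E'
from plant import r,cams
import cv2,numpy as np
from h import proj
o=r.get_obs();print(o["tcp_pos"],o["wrist_force"],o["width"])
c=cams.camera("wrist")["pixels"];s=cams.camera("scene")["pixels"]
f=lambda a,k:cv2.resize(a,None,fx=k,fy=k,interpolation=cv2.INTER_CUBIC)
cv2.imwrite("pics/k.png",np.hstack([f(c[110:310,220:420],2),f(s[180:300,290:410],400/120)]))
for p in[(619,-65.5,176),(619,-65.5,60)]: print((proj("scene",p)-[290,180])*400/120+[400,0])
E
```

```text
[621.21041045 -64.51946457 247.18159223] [0.35949662 0.05112603 0.6825587 ] 42.653199581889915
[547. 169.]
[544. 308.]
```

View pics/k.png

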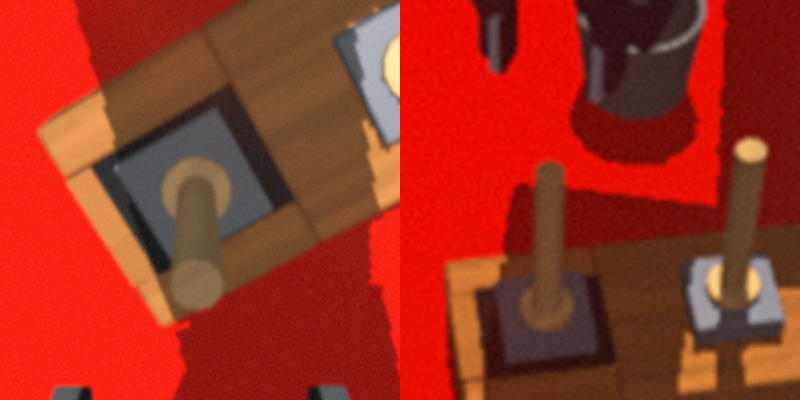

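The peg stands upright and centred on the plate, top at (549,170) against a predicted (547,169). The gripper is clear of it.

move_arm --rows '[[[0, 0, 0, 0, 0.5], [0, 0, 0, 0, 0.5], [0, 0, 0, 0, 0.5], [0, 0, 0, 0, 0.5], [0, 0, 0, 0, 0.5]]]'

```text
clock: 16.5
tcp_pos: [618.6, -64.2, 240.6]
orientation: [[-0.935, 0.355, -0.001], [0.355, 0.935, 0.0], [0.001, -0.0, -1.0]]
wrist_force: [-0.2, 0.4, -0.1]
width: 43.0
gripper_force: 0.0
```

```bash
python3 -c "
from plant import job
print(job.close_job())"
```

```text
the job is handed in; nothing more can be done
None
```

The job is handed in at about 16.5 s, no verdict shown: I pressed the peg home at about 17 N, the clip held a first tug that drifted to about 13 N and a second at about 7–10 N, and the peg was let go upright with its collar seated on the plate.

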